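# Pack the test-tube holder away in its case

### The arm

A 6-joint arm with a two-finger parallel gripper is mounted at the origin on the work surface. World frame = base frame: x ahead of the robot, y to its left, z up, the work surface at z = 0. Lengths are in m, angles in rad, forces in N, time in s.
With the tool pointing down it reaches from about 0.25 to 0.775 m from the base axis. Payload 4 kg.
Tool frame: the origin (TCP) lies at the centre of the arm's flange, where the gripper is bolted on; the fingertips stand 199 mm ahead of it and the grasp point (between the pads) lies 180 mm ahead of it; z points along the fingers, y is the line along which they close (so a half turn about z gives the same grasp; the last joint's range is limited). The gripper opens to 94 mm and grips with 3 to 60 N. Pads are 16 mm wide; open, the fingers measure 119 mm over their backs; the gripper's body (75 mm by 177 mm) begins 78 mm behind the grasp point.
Start: joints at [-1.43, 0.087, 1.371, -0, 1.684, -0.103], TCP at [0.133, -0.534, 0.405] pointing down, gripper open.
Joint ranges: [-3.1, 3.1], [-0.76, 2.03], [0.27, 2.55], [-1.08, 4.22], [0.17, 2.65], [-2.57, 2.57]. Speed limits (rad/s): [2.79, 2.79, 3.14, 3.14, 3.14, 3.14].

### API

Orientations are given as [roll, pitch, yaw] about the fixed x, y, z axes, in that order (R = Rz(yaw) Ry(pitch) Rx(roll)).
In Python, from bench import robot, eyes, models gives the robot as it stands.
- The arm moves only by the tool step_arm, never from a script. Its argument "commands" is a list that holds one entry, the list of rows, each a list of 7 numbers: the shift along the tool's x, y, z in mm, then the turn, a rotation vector about the tool's x, y, z in rad, then the finger opening in mm, from 0 to 94. In form: [[[tx, ty, tz, wx, wy, wz, gripper], ...]]. A call has 1 to 20 rows; each row shifts and turns the commanded pose from where the row before left it, along the tool's axes as they then stand; what a row does not reach is not made up. A row lasts 1/8 s, in which the tool goes at most 62.5 mm and 10.7 degrees, less where a joint would pass 70% of its speed; a pose out of reach is approached as far as the arm can. A call is refused whole if a number of a shift passes 62.5 or a number of a turn 0.188, either way. A call with a gripper value outside its range is refused whole. The fingers move at their own pace and stop on an object; the grip force is fixed at half the most. Time passes only in rows, so rows that do not move let the fingers close. It gives the time, the measured TCP pose, the force, the opening and the grip force at its end, in the units of the state.
- robot.get_obs(): the state, without advancing time (a new reading comes with each control period).
- eyes.snapshot(name): name is "scene" or "top" or "wrist"; returns a dict with "color" (384x512x3 uint8, red, green, blue), "camera_matrix" (3x3 intrinsics, pixels), "eye" and "rotation" of the camera in the world; the wrist camera has in their place "tool_from_camera" (4x4, takes a point from camera to tool coordinates, whose origin is the TCP and whose axes are the flange's). Camera axes: x right, y up, looking along -z (the intrinsics and any distortion apply to the point x, -y, -z); pixel columns grow to the right and rows downward; lengths in m; the calibration is good to about 2 mm. A picture is of the moment at which its call begins: read the wrist's pose just before it. There is no depth.
- robot.close_job(): hands the job in; it is judged then, once.
Trained networks look in a picture, given as the dict that the camera call returned (one of the last four; its "shot" number tells which), for a name from the list of things; names that differ only in an ending like _2 or _b are one class to them, and where a whole thing is asked for, a point or a joint stands for the part that bears it (a point fixed in the world has none). Each returns a list of dicts, best first, with "confidence" (0 to 1); they miss things now and then, are a little off and sometimes report something else, mostly with a low value. They report only what shows in the picture. A call takes as long as a camera call.
- models.masks_of(picture, query): "mask" (384x512 bool, what is visible of it) and "xy" ([column, row] in pixels, amid what is visible of it).
- models.tip_of(picture, query): "xy" ([column, row] in pixels: a listed point, or the origin of a listed thing).
The state is a dict: "time": time; "joint_positions": joint angles; "qvel": joint speeds; "joint_torque": joint torques, N m; "tool_pos": TCP position; "ee_rot": TCP orientation; "wrist_force": force on the tool from outside, world axes, zero at the start; "wrist_torque": the same for the moment, N m; "width": finger opening in m; "finger_force": force on a finger pad.
Only numpy, scipy, OpenCV 4.12 (cv2) and the standard library are available. Lean on these libraries where they do the work, as an engineer would, in place of code of your own. Each camera call takes 0.05 s, during which the arm holds its last target. There are 200 camera calls.

### The job

Pack the open wooden case: lay the wooden test-tube holder down flat on the floor of the case, then lower the cover board, grip bar upward, into the case over it until it rests level on both ledges, and last shut the lid fully. Put the parts down rather than dropping them, do not slam the lid, and leave the other things on the bench where they stand.

Things in the scene. Friction and masses are not known exactly. Their poses are not given: they have to be found in the camera images.
- case: Open wooden case fixed to the bench, outer 150 (own x) x 230 (own y) x 78 mm high; walls and floor 8 mm, inside 134 x 214 mm. Across each end of its length is a ledge 15 mm wide, its top 40 mm above the bench, leaving a well 134 x 184 mm. Origin: centre of its underside. z up, y along its length (roughly along the robot's forward direction), +x to the hinged long side, on the robot's left.
- case_floor (a point): Centre of the case's inner floor, 8 mm above the bench; axes as the case.
- lid (a joint): Lid angle: 0 shut, 1.9 rad widest; starts open, a little past upright, leaning away from the case. Stiff hinge: stays at any angle; a few newtons at its free edge move it. Plain wooden lid, 162 mm from hinge to free edge (overhangs the opposite wall by 12 mm), 230 mm along the hinge, 8 mm thick, no knob; can be pushed shut from its outer side near the free edge.
- lid_hinge (a point): Middle of the hinge line, on the case's top edge at own x = +75 mm, 78.5 mm above the bench (the inner face of the lid starts here). It turns with the lid.
- lid_edge (a point): Middle of the lid's free edge (half-way through its thickness), 162 mm from the hinge line; moves with the lid.
- holder_mid (a point): Centre of the wooden test-tube holder: two parallel slats with a steel spring between, together a rigid bar 24 wide (own x) x 150 long (own y) x 26 mm high, lying on the bench; about 70 g. Point half-way up, 13 mm above its underside. Grip it across its 24 mm width, at the middle.
- board_mid (a point): Centre of the plywood cover board, 126 (own x) x 206 (own y) x 8 mm; on its middle stands a wooden grip bar 14 wide (own x) x 70 long (own y) x 26 mm high, so 34 mm in all; about 180 g. Lies bar upward. Point 17 mm above its underside, inside the bar. Fits the case with 4 mm to spare each side, length along the case's length, either way round.
- jar_wide_mid (a point): Bystander: wide white plastic jar with white cap, 72 mm across, 125 mm tall; point at half height.
- jar_slim_mid (a point): Bystander: slim white plastic bottle with blue cap, 62 mm across, 145 mm tall; point at half height.
- beaker_mid (a point): Bystander: glass beaker, 76 mm across, 95 mm tall; point at half height.
- mortar_mid (a point): Bystander: white porcelain mortar bowl, 110 mm across, 50 mm tall; point at half height.
- stopper_mid (a point): Bystander: black rubber stopper, 52 mm across, 34 mm tall, near the case's end nearest the robot; point at half height.
- crucible_mid (a point): Bystander: lidded porcelain crucible, 50 mm across, 43 mm tall, beyond the holder's far end; point at half height.

How it is judged:
On the way, in this order (a step that is already met when the one before it is completed fails the run):
1. the test-tube holder lies on the floor of the case, released, with the cover board not yet in (z of holder_mid in the frame of case below 0.026 m and x of holder_mid in the frame of case between -0.067 and 0.067 m and y of holder_mid in the frame of case between -0.092 and 0.092 m and contact force between the fingers and holder below 0.5 N and not (z of board_mid in the frame of case between 0.053 and 0.061 m and x of board_mid in the frame of case between -0.008 and 0.008 m and y of board_mid in the frame of case between -0.008 and 0.008 m and angle between board_mid's own z axis and vertical below 0.04 rad)), for 0.2 s.
2. the cover board rests level on both ledges over the holder, released, lid still open (z of holder_mid in the frame of case below 0.026 m and x of holder_mid in the frame of case between -0.067 and 0.067 m and y of holder_mid in the frame of case between -0.092 and 0.092 m and z of board_mid in the frame of case between 0.053 and 0.061 m and x of board_mid in the frame of case between -0.008 and 0.008 m and y of board_mid in the frame of case between -0.008 and 0.008 m and angle between board_mid's own z axis and vertical below 0.04 rad and contact force between the fingers and board below 0.5 N and value of joint lid above 0.3 rad), for 0.2 s.
At the end, for the whole second after the job is handed in: The holder lies on the case floor (its centre less than 18 mm above the inner floor, inside the well); the board rests on both ledges above it (within 4 mm in height, 8 mm sideways and 0.04 rad of level, bar up); the lid is shut to within 0.05 rad; all at rest (z of holder_mid in the frame of case below 0.026 m and x of holder_mid in the frame of case between -0.067 and 0.067 m and y of holder_mid in the frame of case between -0.092 and 0.092 m and z of board_mid in the frame of case between 0.053 and 0.061 m and x of board_mid in the frame of case between -0.008 and 0.008 m and y of board_mid in the frame of case between -0.008 and 0.008 m and angle between board_mid's own z axis and vertical below 0.04 rad and value of joint lid below 0.05 rad and linear speed of each of board, holder below 0.02 m/s); the robot touches nothing.
It fails at once if a bystander moved more than 30 mm or knocked over (distance of any of jar_wide_mid, jar_slim_mid, beaker_mid, mortar_mid, stopper_mid, crucible_mid from where it was at the start of the episode above 0.03 m).
It fails at once if the holder or board dropped into the case (faster than 0.7 m/s inside it) ((z of holder_mid in the frame of case below 0.1 m and x of holder_mid in the frame of case between -0.08 and 0.08 m and y of holder_mid in the frame of case between -0.12 and 0.12 m and linear speed of holder above 0.7 m/s) or (z of board_mid in the frame of case below 0.1 m and x of board_mid in the frame of case between -0.08 and 0.08 m and y of board_mid in the frame of case between -0.12 and 0.12 m and linear speed of board above 0.7 m/s)).
It fails at once if the lid slammed (faster than 4 rad/s) (velocity of joint lid below -4 rad/s).
It also fails if it takes over 72 s, if anything falls off the work surface, if the arm or the gripper's body presses on something with over 40 N, if the wrist force passes 120 N, or if a joint passes its speed limit or range.

## Working session

There is one attempt and no reset: what is moved stays moved. The work goes in short steps, Python scripts to look and compute and a tool call to move; the robot and the scene stay as the last step left them, time stands still between calls to the robot, and variables do not carry over. Pictures are saved under pics/ and viewed, at most 10 in all, crops included, and the job is handed in when it is done.

Besides the shell and the picture viewer there is one more tool, called after ">>>" as name(argument=value, ...) on one line, values as JSON. step_arm: Moves the arm, as the interface text tells. Its arguments: {"type":"object","properties":{"commands":{"type":"array"}},"required":["commands"]}

```bash
mkdir -p pics; cat > h.py <<'E'
import numpy as np, cv2
from scipy.spatial.transform import Rotation as R
from bench import robot, eyes, models
def pose():
    o=robot.get_obs(); T=np.eye(4); T[:3,:3]=R.from_euler('xyz',o['ee_rot']).as_matrix(); T[:3,3]=o['tool_pos']; return T
def shot(name,save=None):
    T=pose(); p=eyes.snapshot(name)
    if name=='wrist':
        C=T@np.array(p['tool_from_camera']); p['_e'],p['_R']=C[:3,3],C[:3,:3]
    else: p['_e'],p['_R']=np.array(p['eye']),np.array(p['rotation'])
    if save: cv2.imwrite('pics/'+save,p['color'][:,:,::-1])
    return p
def ray(p,xy,z):
    K=np.array(p['camera_matrix']); d=np.linalg.inv(K)@[xy[0],xy[1],1]
    d=p['_R']@(d*[1,-1,-1]); return p['_e']+d*(z-p['_e'][2])/d[2]
def proj(p,X):
    c=(np.asarray(X)-p['_e'])@p['_R']*[1,-1,-1]; q=np.array(p['camera_matrix'])@c; return q[:2]/q[2]
E
cat > a.py <<'E'
from h import *
o=robot.get_obs(); print(o)
Z=dict(case_floor=.008,lid_hinge=.0785,holder_mid=.013,board_mid=.017,jar_wide_mid=.0625,jar_slim_mid=.0725,beaker_mid=.0475,mortar_mid=.025,stopper_mid=.017,crucible_mid=.0215)
for n in('top','scene'):
    p=shot(n,n+'.png'); print(n,p['_e'].round(3),p.keys())
    for k,z in Z.items():
        for r in models.tip_of(p,k)[:1]: print(k,np.round(r['xy']),round(r['confidence'],2),ray(p,r['xy'],z).round(3))
    for k in('holder_mid','board_mid','case'):
        for r in models.masks_of(p,k)[:1]:
            m=r['mask'].astype(np.uint8); q=cv2.minAreaRect(cv2.findNonZero(m)); b=cv2.boxPoints(q)
            print(k,'mask',r['confidence'],[ray(p,x,{'holder_mid':.026,'board_mid':.008,'case':.078}[k])[:2].round(3).tolist() for x in b])
E
python3 a.py
```

```text
{'time': 0.0, 'joint_positions': array([-1.43007705e+00,  8.79758679e-02,  1.37223459e+00,  1.66602467e-06,
        1.68358114e+00, -1.03091207e-01]), 'qvel': array([-6.96573485e-04,  6.27898890e-04,  1.93020513e-03, -4.15688940e-06,
       -7.28278060e-04,  1.30127775e-03]), 'joint_torque': array([ 2.62820686e-03, -3.40177488e+01, -3.02424467e+01,  7.18975905e-02,
        3.28538648e-02, -1.65645274e-04]), 'tool_pos': array([ 0.13275729, -0.53363242,  0.40350226]), 'ee_rot': array([-3.13940555e+00, -2.27937420e-04,  2.43810423e-01]), 'wrist_force': array([-0.27956824,  0.15366468,  0.43240307]), 'wrist_torque': array([-0.0099693 , -0.05393289, -0.00951732]), 'finger_force': 0.0, 'width': 0.09410578818839362}
top [ 0.443 -0.069  1.04 ] dict_keys(['color', 'camera_matrix', 'eye', 'rotation', 'shot', '_e', '_R'])Traceback (most recent call last):
  File "a.py", line 7, in <module>
    for r in models.tip_of(p,k)[:1]: print(k,np.round(r['xy']),round(r['confidence'],2),ray(p,r['xy'],z).round(3))
                                                                                        ~~~^^^^^^^^^^^^^
  File "h.py", line 15, in ray
    d=p['_R']@(d*[1,-1,-1]); return p['_e']+d*(z-p['_e'][2])/d[2]
                                                             ~^^^
IndexError: invalid index to scalar variable.
```

```bash
sed -i "s/np.array(p\['eye'\]),np.array(p\['rotation'\])/np.array(p['eye']),rotm(p['rotation'])/" h.py; cat >> h.py <<'E'
def rotm(r):
    r=np.array(r)
    return r if r.shape==(3,3) else R.from_euler('xyz',r).as_matrix() if r.size==3 else r.reshape(3,3)
E
sed -i 's/print(o)$/print(eyes.snapshot("top")["rotation"])/' a.py; python3 a.py
```

```text
[ 0.09483893 -0.01576418 -1.5905644 ]
top [ 0.443 -0.069  1.04 ] dict_keys(['color', 'camera_matrix', 'eye', 'rotation', 'shot', '_e', '_R'])
case_floor [169. 200.] 0.69 [0.514 0.126 0.008]
lid_hinge [136. 206.] 0.78 [0.496 0.191 0.079]
holder_mid [172. 200.] 0.7 [0.514 0.119 0.013]
board_mid [372. 186.] 0.89 [ 0.54  -0.399  0.017]
jar_wide_mid [301. 107.] 0.67 [ 0.739 -0.216  0.062]
jar_slim_mid [351. 129.] 0.58 [ 0.678 -0.337  0.073]
beaker_mid [249. 109.] 0.92 [ 0.739 -0.083  0.047]
mortar_mid [320. 276.] 0.72 [ 0.315 -0.255  0.025]
stopper_mid [195. 267.] 0.62 [0.344 0.06  0.017]
crucible_mid [281. 158.] 0.77 [ 0.618 -0.165  0.022]
holder_mid mask 0.87 [[0.575, -0.142], [0.575, -0.168], [0.429, -0.167], [0.429, -0.141]]
board_mid mask 0.98 [[0.447, -0.318], [0.653, -0.344], [0.64, -0.475], [0.433, -0.446]]
case mask 0.69 [[0.636, 0.314], [0.68, 0.066], [0.408, 0.017], [0.367, 0.259]]
scene [1.132 0.125 1.194] dict_keys(['color', 'camera_matrix', 'eye', 'rotation', 'shot', '_e', '_R'])
case_floor [315. 224.] 0.78 [0.512 0.11  0.008]
lid_hinge [353. 216.] 0.73 [0.496 0.198 0.079]
holder_mid [222. 191.] 0.91 [ 0.499 -0.16   0.013]
board_mid [136. 181.] 0.95 [ 0.547 -0.398  0.017]
jar_wide_mid [166. 256.] 0.83 [ 0.744 -0.216  0.062]
jar_slim_mid [310. 169.] 0.63 [0.388 0.057 0.073]
beaker_mid [218. 273.] 0.78 [ 0.741 -0.082  0.047]
mortar_mid [210. 130.] 0.79 [ 0.317 -0.263  0.025]
stopper_mid [307. 169.] 0.6 [0.354 0.046 0.017]
holder_mid mask 0.78 [[0.583, -0.17], [0.425, -0.17], [0.43, -0.139], [0.587, -0.141]]
board_mid mask 0.62 [[0.637, -0.472], [0.411, -0.459], [0.452, -0.324], [0.67, -0.346]]
case mask 0.7 [[0.675, 0.07], [0.302, -0.003], [0.251, 0.239], [0.629, 0.28]]
```

View pics/top.png

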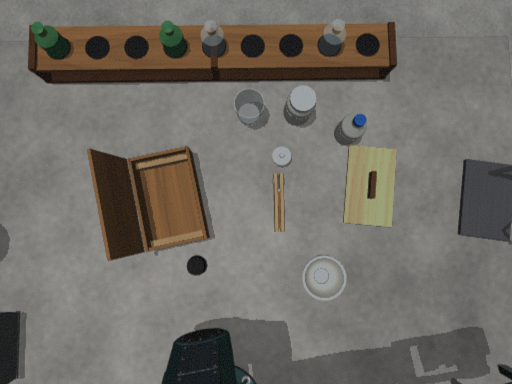

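```bash
python3 -c "
import cv2,numpy as np
a=cv2.imread('pics/top.png'); c=cv2.imread('pics/scene.png')
cv2.imwrite('pics/c1.png',cv2.resize(a[140:265,85:215],None,fx=4.6,fy=4.6,interpolation=cv2.INTER_CUBIC))
cv2.imwrite('pics/c2.png',cv2.resize(c[130:320,100:460],(720,380),interpolation=cv2.INTER_CUBIC))"
```

```text
(no output)
```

View pics/c1.png

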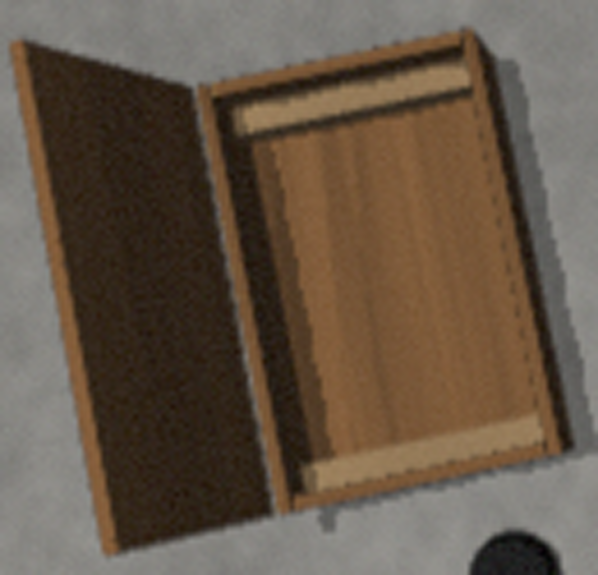

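View pics/c2.png

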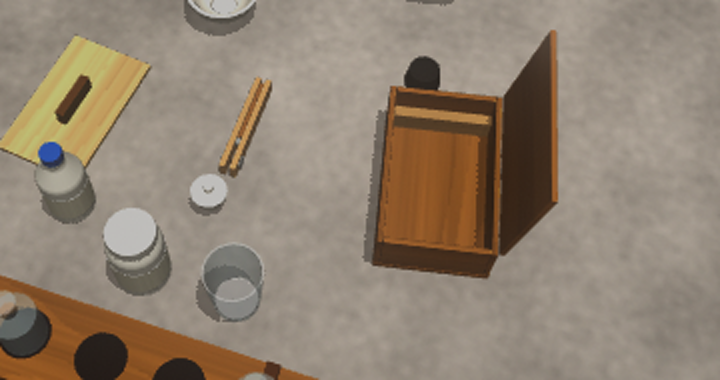

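```bash
cat > b.py <<'E'
from h import *
from scipy.optimize import least_squares
t,s=shot('top'),shot('scene')
A=lambda x,y:(x/4.6+85-.4,y/4.6+140-.4)
B=lambda x,y:(x/2+100,y/2+130)
def pts(q,off):
    th=q[3]; c=[(75,115),(-75,115),(-75,-115),(75,-115)]
    P=[[a/1e3,b/1e3,.078] for a,b in c]
    for y in(.115,-.115): P.append([.075-.162*np.cos(th)+.004*np.sin(th),y,.0785+.162*np.sin(th)+.004*np.cos(th)])
    P=np.array(P); Rz=R.from_euler('z',q[2]).as_matrix(); return P@Rz.T+[q[0],q[1],0]
def pl(q,p,obs):
    return (np.array([proj(p,X) for X in pts(q,0)])-np.array(obs)).ravel()
ot=[A(198,88),A(468,31),A(555,452),A(283,510),A(20,42),A(111,550)]
os_=[B(494,252),B(380,243),B(390,88),B(502,97),B(555,203),B(554,31)]
for f in(lambda q:np.r_[pl(q,t,ot),pl(q,s,os_)],lambda q:pl(q,t,ot),lambda q:pl(q,s,os_)):
    r=least_squares(f,[.5,.12,.19,1.75],loss='soft_l1'); print(r.x.round(4),f(r.x).round(1))
E
python3 b.py
```

```text
[ 0.4893  0.2417 -1.3788  1.1778] [ 9.500e+00 -2.200e+00 -1.105e+02  2.290e+01 -1.128e+02  2.580e+01
  8.900e+00 -4.000e-01  1.000e-01  8.000e-01  4.000e-01  1.700e+00
 -8.000e+00  2.000e-01  1.107e+02  1.210e+01  1.035e+02  9.500e+00
 -8.800e+00 -1.200e+00 -4.000e-01  7.000e-01  0.000e+00  1.100e+00]
[ 0.512   0.218  -1.7547  1.2997] [  37.2   -0.5  -82.4    1.7 -120.6    4.4    0.8    2.2   41.2   -6.8
   -0.9   -4.6]
[ 0.4877  0.1992 -1.2258  0.9405] [-17.4  -0.7 100.3   2.4  81.    0.8 -30.5  -2.7   2.2  -0.8 -12.    0.6]
```

```bash
sed -i 's/c=\[.*\]; *$/X/; s/c=\[(75,115),(-75,115),(-75,-115),(75,-115)\]/c=[(75,-115),(-75,-115),(-75,115),(75,115)]/; s/for y in(.115,-.115)/for y in(-.115,.115)/; s/\[.5,.12,.19,1.75\]/[.5,.12,1.76,1.75]/' b.py; python3 b.py
```

```text
[0.5153 0.1188 1.7686 1.7461] [-0.8 -0.7  1.3 -1.3  1.8 -0.1 -1.   1.1 -0.9 -0.7  0.2  1.1  2.2  2.1
 -1.9 -0.4  0.2 -1.2  0.1  0.2 -0.1 -0.3 -0.3 -0.4]
[0.5148 0.1195 1.7652 1.7358] [-0.9 -0.6  1.2 -1.   1.3  0.3 -1.5  1.2 -0.4 -0.9  0.4  1. ]
[0.5157 0.1185 1.7706 1.7517] [ 2.2  2.1 -1.9 -0.2  0.  -1.  -0.2  0.3  0.2 -0.1 -0.2 -0.3]
```

>>> step_arm(commands=[[[0,0,0,0,0,0.122,60],[0,0,0,0,0,0.122,60],[30.7,-31.6,3.5,0,0,0,60],[30.7,-31.6,3.5,0,0,0,60],[30.7,-31.6,3.5,0,0,0,60],[30.7,-31.6,3.5,0,0,0,60],[30.7,-31.6,3.5,0,0,0,60],[30.7,-31.6,3.5,0,0,0,60],[30.7,-31.6,3.5,0,0,0,60],[30.7,-31.6,3.5,0,0,0,60],[30.7,-31.6,3.5,0,0,0,60],[30.7,-31.6,3.5,0,0,0,60],[30.7,-31.6,3.5,0,0,0,60],[30.7,-31.6,3.5,0,0,0,60],[0,0,0,0,0,0,60]]])

```text
time: 3.62
tool_pos: [0.5025, -0.1526, 0.3621]
ee_rot: [-3.141, 0.001, 0.004]
wrist_force: [0.2, 0.4, 0.2]
width: 0.0598
finger_force: 0.0
```

```bash
cat > w.py <<'E'
from h import *
import sys
k,zm,zt,save=sys.argv[1],float(sys.argv[2]),float(sys.argv[3]),sys.argv[4]
o=robot.get_obs(); print(o['time'],o['tool_pos'].round(4),np.round(o['ee_rot'],4),o['width'])
p=shot('wrist',save)
for r in models.tip_of(p,k)[:1]: print('tip',r['xy'],r['confidence'],ray(p,r['xy'],zm).round(4))
for r in models.masks_of(p,k)[:1]:
    q=cv2.minAreaRect(cv2.findNonZero(r['mask'].astype(np.uint8)))
    W=np.array([ray(p,x,zt)[:2] for x in cv2.boxPoints(q)]); print('rect',r['confidence'],W.round(4).tolist(),'centre',W.mean(0).round(4))
    e=[W[1]-W[0],W[2]-W[1]]; e=max(e,key=np.linalg.norm); print('yaw',np.arctan(e[1]/e[0]),[np.linalg.norm(W[i]-W[i-1]).round(4) for i in(0,1)])
E
python3 w.py holder_mid .013 .026 w1.png
```

```text
3.625 [ 0.5025 -0.1526  0.3621] [-3.1408e+00  7.0000e-04  4.2000e-03] 0.0598022871614381
tip [265.9, 178.3] 0.96 [ 0.5011 -0.1583  0.013 ]
rect 0.88 [[0.5772, -0.1444], [0.5773, -0.1707], [0.429, -0.1738], [0.4289, -0.144]] centre [ 0.5031 -0.1582]
yaw 0.020594870120048576 [np.float64(0.1483), np.float64(0.0263)]
```

View pics/w1.png

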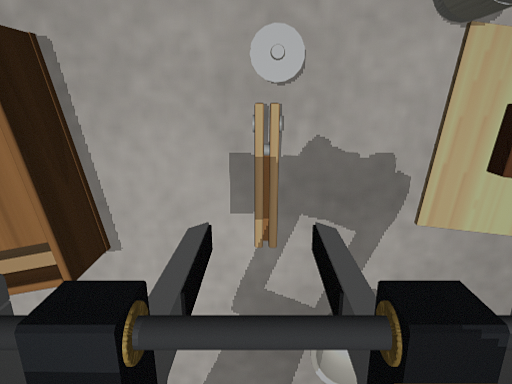

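The wrist picture shows the holder upright in the image from (266,103) to (266,247), nearly parallel to the tool's x. It lies about 5 mm to the tool's +y, so I go down on it.

>>> step_arm(commands=[[[0,5,35,0,0,0,60],[0,0,35,0,0,0,60],[0,0,35,0,0,0,60],[0,0,30,0,0,0,60],[0,0,15,0,0,0,60],[0,0,8,0,0,0,60],[0,0,0,0,0,0,60],[0,0,0,0,0,0,10],[0,0,0,0,0,0,10],[0,0,0,0,0,0,10],[0,0,0,0,0,0,10],[0,0,0,0,0,0,10]]])

```text
time: 5.28
tool_pos: [0.5013, -0.1595, 0.205]
ee_rot: [-3.141, -0.0, -0.0]
wrist_force: [-0.5, 1.3, 1.7]
width: 0.0237
finger_force: 30.0
```

>>> step_arm(commands=[[[0,0,-15,0,0,0,10],[0,0,-35,0,0,0,10],[0,0,-35,0,0,0,10],[0,0,-35,0,0,0,10],[0,0,-35,0,0,0,10],[0,0,0,0,0,-0.0985,10],[0,0,0,0,0,-0.0985,10],[8.5,-31.1,0,0,0,0,10],[8.5,-31.1,0,0,0,0,10],[8.5,-31.1,0,0,0,0,10],[8.5,-31.1,0,0,0,0,10],[8.5,-31.1,0,0,0,0,10],[8.5,-31.1,0,0,0,0,10],[8.5,-31.1,0,0,0,0,10],[8.5,-31.1,0,0,0,0,10],[0,0,0,0,0,0,10],[0,0,0,0,0,0,10]]])

```text
time: 7.4
tool_pos: [0.5192, 0.0972, 0.3601]
ee_rot: [3.141, -0.0, 0.197]
wrist_force: [0.5, -0.7, -1.5]
width: 0.0239
finger_force: 30.0
```

```bash
python3 w.py case_floor .008 .078 w2.png
```

```text
7.4 [0.5192 0.0972 0.3601] [ 3.1406e+00 -2.0000e-04  1.9670e-01] 0.023888206695976036
tip [239.2, 178.3] 0.83 [0.5129 0.1182 0.008 ]
rect 0.87 [[0.613, 0.3089], [0.6604, 0.0721], [0.339, -0.0122], [0.2741, 0.3159]] centre [0.4716 0.1712]
yaw 0.2563273621353678 [np.float64(0.3389), np.float64(0.2415)]
```

View pics/w2.png

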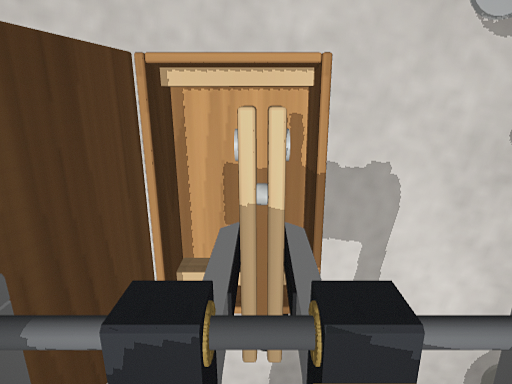

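Case rim far corners at (136,53) and (332,53), square to the tool; the holder hangs clear of both walls. I lower it.

>>> step_arm(commands=[[[0,0,30,0,0,0,10],[0,0,30,0,0,0,10],[0,0,30,0,0,0,10],[0,0,25,0,0,0,10],[0,0,15,0,0,0,10],[0,0,10,0,0,0,10],[0,0,5,0,0,0,10],[0,0,1,0,0,0,10],[0,0,0,0,0,0,10],[0,0,0,0,0,0,10]]])

```text
time: 8.8
tool_pos: [0.5195, 0.0977, 0.2143]
ee_rot: [3.141, -0.001, 0.197]
wrist_force: [-0.5, 0.8, -0.7]
width: 0.0234
finger_force: 30.0
```

>>> step_arm(commands=[[[0,0,1,0,0,0,10],[0,0,0,0,0,0,26],[0,0,0,0,0,0,30],[0,0,0,0,0,0,40],[0,0,0,0,0,0,40],[0,0,0,0,0,0,40],[0,0,-10,0,0,0,40],[0,0,-35,0,0,0,40],[0,0,-35,0,0,0,40],[0,0,-35,0,0,0,40],[0,0,-35,0,0,0,40],[0,0,-20,0,0,0,40],[0,0,0,0,0,0,40]]])

```text
time: 10.42
tool_pos: [0.5195, 0.0977, 0.3856]
ee_rot: [3.141, -0.006, 0.197]
wrist_force: [1.1, -0.9, 0.0]
width: 0.04
finger_force: 0.0
```

```bash
python3 w.py holder_mid .021 .034 w3.png; python3 - <<'E'
from h import *
p=shot('wrist'); 
q=[.5153,.1188,1.7686]; Rz=R.from_euler('z',q[2]).as_matrix()
im=p['color'][:,:,::-1].copy()
for a,b,z in[(75,-115,78),(-75,-115,78),(67,-107,78),(-67,-107,78),(67,-92,40),(-67,-92,40),(-67,0,78),(67,0,78)]:
    u=proj(p,Rz@[a/1e3,b/1e3,z/1e3]+[q[0],q[1],0]); cv2.circle(im,tuple(int(v) for v in u.round()),2,(0,0,255),-1)
cv2.imwrite('pics/w3b.png',im)
E
```

```text
10.425 [0.5195 0.0977 0.3856] [ 3.1409 -0.0056  0.1968] 0.04004903303360585
tip [257.9, 173.7] 0.76 [0.5209 0.1004 0.021 ]
rect 0.73 [[0.5902, 0.1239], [0.5954, 0.0977], [0.4524, 0.0674], [0.4466, 0.0968]] centre [0.5211 0.0964]
yaw 0.20870841876910362 [np.float64(0.1461), np.float64(0.0267)]
```

View pics/w3b.png

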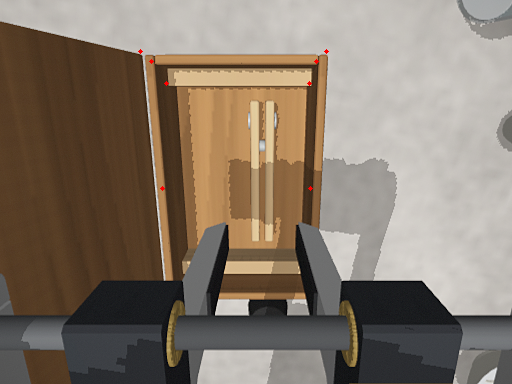

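```bash
cat > c.py <<'E'
from h import *
from scipy.optimize import least_squares
p=shot('wrist','w4.png'); C=np.array(p['tool_from_camera']); K=np.array(p['camera_matrix'])
print(C.round(4),K.round(1), [k for k in p])
q=(np.linalg.inv(C)@[.0762,0,.179,1])[:3]*[1,-1,-1]; q=K@q; print('holder end',q[:2]/q[2],'seen 262,107')
c=[(75,-115,78),(-75,-115,78),(67,-107,78),(-67,-107,78),(67,0,78),(-67,0,78)]
obs=[(147,55),(328,54.5),(155,65),(318,65),None,None]
def P(q): 
    return np.array(c)/1e3@R.from_euler('z',q[2]).as_matrix().T+[q[0],q[1],0]
f=lambda q:np.r_[[proj(p,X)-o for X,o in zip(P(q),obs) if o]].ravel()
r=least_squares(f,[.515,.119,1.768]); print(r.x,f(r.x).round(1))
im=cv2.resize(p['color'][40:310,130:350,::-1],None,fx=2.2,fy=2.2,interpolation=cv2.INTER_CUBIC); cv2.imwrite('pics/c4.png',im)
E
python3 c.py
```

```text
[[ 8.000e-04  9.612e-01  2.759e-01  8.020e-02]
 [ 1.000e+00 -5.000e-04 -1.100e-03  1.100e-03]
 [-9.000e-04  2.759e-01 -9.612e-01  2.000e-02]
 [ 0.000e+00  0.000e+00  0.000e+00  1.000e+00]] [[324.8   0.  261.7]
 [  0.  324.8 190.1]
 [  0.    0.    1. ]] ['color', 'camera_matrix', 'tool_from_camera', 'shot', '_e', '_R']
holder end [259.0064873  105.68022605] seen 262,107
[0.51264959 0.11522843 1.76992027] [-2.8 -0.2  1.6  0.1 -0.   0.4  1.2  0.1]
```

View pics/c4.png

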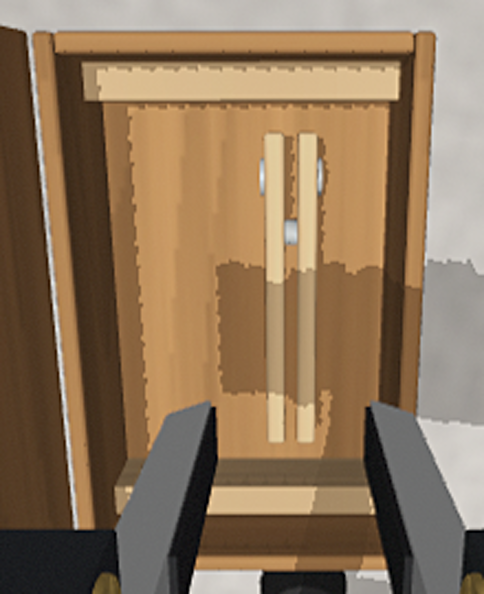

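```bash
cat > d.py <<'E'
from h import *
from scipy.optimize import least_squares
p=shot('wrist')
def f(q,dy=0):
    g=lambda a,b:proj(p,R.from_euler('z',q[2]).as_matrix()@[a/1e3,b/1e3,.078]+[q[0],q[1],q[3]])
    L=lambda a,v:np.interp(v,*zip(*sorted([g(a,s)[::-1] for s in(-115,115)])))
    r=[*(g(75,-115)-[145,54.1]),*(g(-75,-115)-[327.7,54.1]),L(75,281)-165,L(-75,222)-320.5,g(0,115)[1]-299]
    return np.r_[r,q[3]*500]
r=least_squares(f,[.515,.119,1.768,0]); print(r.x.round(4),f(r.x).round(1))
E
python3 d.py
```

```text
Traceback (most recent call last):
  File "d.py", line 9, in <module>
    r=least_squares(f,[.515,.119,1.768,0]); print(r.x.round(4),f(r.x).round(1))
  File "d.py", line 7, in f
    r=[*(g(75,-115)-[145,54.1]),*(g(-75,-115)-[327.7,54.1]),L(75,281)-165,L(-75,222)-320.5,g(0,115)[1]-299]
                                                            ~^^^^^^^^
  File "d.py", line 6, in <lambda>
    L=lambda a,v:np.interp(v,*zip(*sorted([g(a,s)[::-1] for s in(-115,115)])))
                                   ~~~~~~^^^^^^^^^^^^^^^^^^^^^^^^^^^^^^^^^^^
ValueError: The truth value of an array with more than one element is ambiguous. Use a.any() or a.all()
```

```bash
sed -i 's/g(a,s)\[::-1\] for/tuple(g(a,s)[::-1]) for/' d.py; python3 d.py
```

```text
[ 5.1320e-01  1.1590e-01  1.7687e+00 -1.6000e-03] [-0.8  0.   1.  -0.   0.5 -0.7  0.2 -0.8]
```

>>> step_arm(commands=[[[0,0,0,0,0,-0.1776,60],[0,0,0,0,0,-0.1776,90],[0,0,0,0,0,-0.1776,90],[0,0,0,0,0,-0.1776,90],[0,0,0,0,0,-0.1776,90],[0,0,0,0,0,-0.1776,90],[0,0,0,0,0,-0.1776,90]]])

```text
time: 11.65
tool_pos: [0.5192, 0.0977, 0.3819]
ee_rot: [-3.14, 0.0, 1.446]
wrist_force: [0.3, 0.9, 0.4]
width: 0.0899
finger_force: 0.0
```

>>> step_arm(commands=[[[-34.8,6.2,0,0,0,0,90],[-34.8,6.2,0,0,0,0,90],[-34.8,6.2,0,0,0,0,90],[-34.8,6.2,0,0,0,0,90],[-34.8,6.2,0,0,0,0,90],[-34.8,6.2,0,0,0,0,90],[-34.8,6.2,0,0,0,0,90],[-34.8,6.2,0,0,0,0,90],[-34.8,6.2,0,0,0,0,90],[-34.8,6.2,0,0,0,0,90],[-34.8,6.2,0,0,0,0,90],[-34.8,6.2,0,0,0,0,90],[-34.8,6.2,0,0,0,0,90],[-34.8,6.2,0,0,0,0,90],[0,0,0,0,0,0,90],[0,0,0,0,0,0,90]]])

```text
time: 13.65
tool_pos: [0.5419, -0.3963, 0.3819]
ee_rot: [-3.141, -0.001, 1.44]
wrist_force: [0.6, 1.0, 0.5]
width: 0.0901
finger_force: 0.0
```

```bash
python3 w.py board_mid .017 .008 w5.png
```

```text
13.65 [ 0.5419 -0.3963  0.3819] [-3.1405e+00 -1.4000e-03  1.4402e+00] 0.09013135773105051
tip [264.3, 176.4] 0.62 [ 0.5441 -0.4005  0.017 ]
rect 0.86 [[0.4472, -0.3239], [0.6512, -0.347], [0.6473, -0.4751], [0.4225, -0.4502]] centre [ 0.542 -0.399]
yaw -0.11266273408564464 [np.float64(0.1287), np.float64(0.2053)]
```

View pics/w5.png

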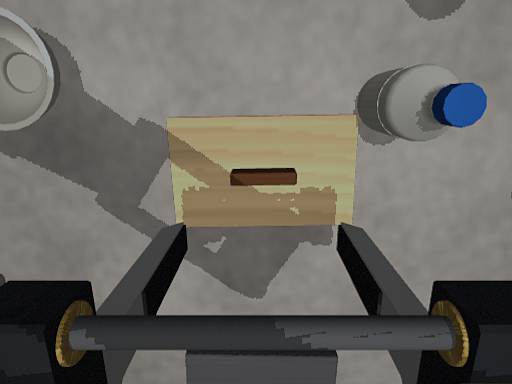

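```bash
python3 - <<'E'
from h import *
p=shot('wrist'); T=pose()
for xy,z in[((264,178),.034),((231,178),.034),((297,178),.034),((167,117),.008),((357,115),.008),((184,227),.008),((335,225.5),.008)]:
    X=ray(p,xy,z); print(xy,X.round(4),(T[:3,:3].T@(X-T[:3,3])*1e3).round(1))
cv2.imwrite('pics/c5.png',cv2.resize(p['color'][155:195,215:315,::-1],None,fx=7,fy=7,interpolation=cv2.INTER_CUBIC))
E
```

```text
(264, 178) [ 0.5444 -0.398   0.034 ] [ -2.1   2.6 349. ]
(231, 178) [ 0.5103 -0.3936  0.034 ] [ -2.2 -31.8 349. ]
(297, 178) [ 0.5786 -0.4024  0.034 ] [ -2.1  37.  349. ]
(167, 117) [ 0.4496 -0.3246  0.008 ] [  58.4 -101.   375. ]
(357, 115) [ 0.6509 -0.3485  0.008 ] [ 60.7 101.8 375.1]
(184, 227) [ 0.4431 -0.4512  0.008 ] [-67.9 -91.1 375. ]
(335, 225.5) [ 0.6192 -0.4721  0.008 ] [-65.9  86.3 375.1]
```

View pics/c5.png

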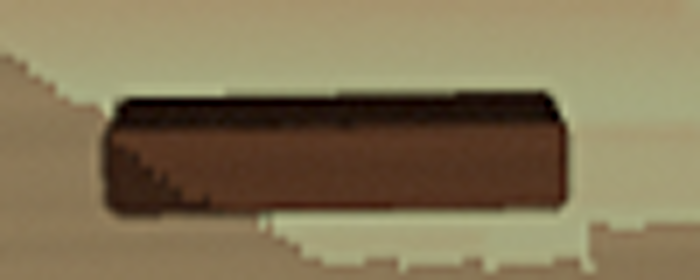

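The bar's top face is centred at pixel (263,179), about 3 mm toward the tool's -x and square to within 0.01 rad. I descend with fingers astride its 70 mm length, which keeps the gripper's body clear of the lid later.

>>> step_arm(commands=[[[-3,0,35,0,0,-0.01,92],[0,0,35,0,0,0,92],[0,0,35,0,0,0,92],[0,0,35,0,0,0,92],[0,0,20,0,0,0,92],[0,0,10,0,0,0,92],[0,0,1,0,0,0,92],[0,0,0,0,0,0,60],[0,0,0,0,0,0,60],[0,0,0,0,0,0,60],[0,0,0,0,0,0,60],[0,0,0,0,0,0,60]]])

```text
time: 15.35
tool_pos: [0.5417, -0.3999, 0.213]
ee_rot: [3.14, 0.001, 1.45]
wrist_force: [1.3, -0.0, 4.1]
width: 0.07
finger_force: 30.0
```

>>> step_arm(commands=[[[0,0,-10,0,0,0,60],[0,0,-25,0,0,0,60],[0,0,-35,0,0,0,60],[0,0,-35,0,0,0,60],[0,0,-35,0,0,0,60],[0,0,-35,0,0,0,60],[0,0,-35,0,0,0,60],[0,0,0,0,0,-0.106,60],[0,0,0,0,0,-0.106,60],[0,0,0,0,0,-0.106,60]]])

```text
time: 16.6
tool_pos: [0.5413, -0.3996, 0.4208]
ee_rot: [-3.14, -0.002, 1.771]
wrist_force: [0.3, -0.3, -1.2]
width: 0.0697
finger_force: 30.0
```

>>> step_arm(commands=[[[14,2,0,0,0,0,60],[29,4.2,0,0,0,0,60],[29,4.2,0,0,0,0,60],[29,4.2,0,0,0,0,60],[29,4.2,0,0,0,0,60],[29,4.2,0,0,0,0,60],[29,4.2,0,0,0,0,60],[29,4.2,0,0,0,0,60],[29,4.2,0,0,0,0,60],[29,4.2,0,0,0,0,60],[29,4.2,0,0,0,0,60],[29,4.2,0,0,0,0,60],[29,4.2,0,0,0,0,60],[29,4.2,0,0,0,0,60],[29,4.2,0,0,0,0,60],[29,4.2,0,0,0,0,60],[29,4.2,0,0,0,0,60],[29,4.2,0,0,0,0,60],[6,1.5,0,0,0,0,60],[0,0,0,0,0,0,60]]])

```text
time: 19.1
tool_pos: [0.5139, 0.1183, 0.4215]
ee_rot: [-3.141, 0.001, 1.768]
wrist_force: [0.6, -0.5, -1.2]
width: 0.0698
finger_force: 30.0
```

```bash
python3 - <<'E'
from h import *
o=robot.get_obs(); print(o['time'],o['tool_pos'].round(4),np.round(o['ee_rot'],4),o['width'],o['joint_positions'].round(2),o['wrist_torque'])
p=shot('wrist'); t=shot('top')
a=p['color'][:,:,::-1]; b=cv2.resize(t['color'][130:270,80:220,::-1],(384,384),interpolation=cv2.INTER_CUBIC)
cv2.imwrite('pics/m.png',cv2.resize(np.hstack([a,b]),None,fx=.88,fy=.88))
cv2.imwrite('pics/w6.png',a)
for r in models.tip_of(p,'board_mid')[:1]: print(r['xy'],r['confidence'])
E
```

```text
19.1 [0.5139 0.1183 0.4215] [-3.1410e+00  7.0000e-04  1.7681e+00] 0.06976794977231575 [ 0.12  0.03  1.39 -0.    1.71 -0.08] [ 0.00624267 -0.07349083  0.0307232 ]
[263.6, 238.3] 0.62
```

View pics/w6.png

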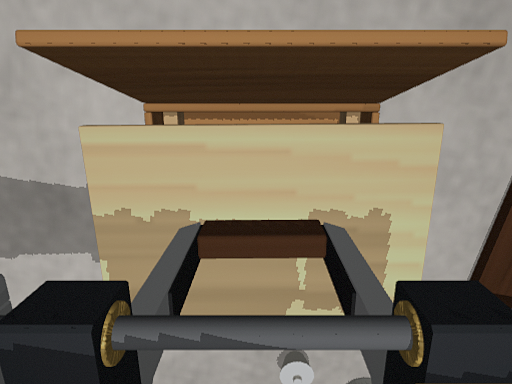

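Far board edge (81,126)–(443,124) is square to the tool and centred at column 262, as is the case's hinge-side rim (144,104)–(380,104), so lengthwise alignment is good. I check the sideways direction by numbers.

```bash
python3 - <<'E'
from h import *
p=shot('wrist'); T=pose()
tl=lambda xy,z:(T[:3,:3].T@(ray(p,xy,z)-T[:3,3])*1e3).round(1)
zb=T[2,3]-.205
print('board edge',tl((81,126),zb),tl((443,124),zb)); print('bar top far',tl((203,221),zb+.026),tl((321,221),zb+.026))
print('case hinge rim',tl((144,104),.078),tl((380,104),.078))
im=p['color'].astype(int)
for c in(200,262,320): print(c,[(r,im[r,c].tolist()) for r in range(98,130,2)])
E
```

```text
board edge [  63.5 -101.7  205. ] [ 64.8 101.1 205. ]
bar top far [ 16.8 -31.  179. ] [ 16.9  30.8 179. ]
case hinge rim [  72.5 -113.7  343.6] [ 72.7 113.6 343.6]
200 [(98, [51, 35, 23]), (100, [54, 37, 22]), (102, [96, 65, 38]), (104, [147, 105, 64]), (106, [147, 104, 64]), (108, [143, 103, 63]), (110, [101, 70, 40]), (112, [108, 76, 46]), (114, [106, 74, 45]), (116, [107, 77, 47]), (118, [133, 94, 57]), (120, [159, 115, 71]), (122, [162, 117, 72]), (124, [108, 85, 57]), (126, [189, 170, 130]), (128, [186, 172, 131])]
262 [(98, [50, 35, 18]), (100, [55, 39, 22]), (102, [95, 67, 38]), (104, [148, 106, 65]), (106, [144, 104, 65]), (108, [139, 99, 61]), (110, [76, 52, 31]), (112, [108, 75, 44]), (114, [105, 72, 43]), (116, [106, 74, 44]), (118, [132, 94, 55]), (120, [158, 117, 72]), (122, [160, 116, 71]), (124, [124, 105, 76]), (126, [190, 169, 127]), (128, [186, 171, 130])]
320 [(98, [51, 36, 22]), (100, [50, 35, 19]), (102, [97, 66, 39]), (104, [147, 106, 65]), (106, [143, 103, 61]), (108, [137, 98, 60]), (110, [105, 76, 46]), (112, [118, 83, 50]), (114, [115, 80, 49]), (116, [112, 79, 46]), (118, [123, 86, 50]), (120, [152, 112, 68]), (122, [149, 107, 67]), (124, [130, 115, 84]), (126, [189, 171, 130]), (128, [187, 170, 130])]
```

>>> step_arm(commands=[[[-1.4,0,25,0,0,0,60],[0,0,30,0,0,0,60],[0,0,30,0,0,0,60],[0,0,20,0,0,0,60],[0,0,15,0,0,0,60],[0,0,8,0,0,0,60],[0,0,8,0,0,0,60],[0,0,0,0,0,0,60]]])

```text
time: 20.3
tool_pos: [0.5146, 0.1167, 0.2855]
ee_rot: [-3.141, 0.0, 1.768]
wrist_force: [-0.1, 0.1, -0.9]
width: 0.0696
finger_force: 30.0
```

>>> step_arm(commands=[[[0,0,6,0,0,0,60],[0,0,6,0,0,0,60],[0,0,6,0,0,0,60],[0,0,0,0,0,0,60]]])

```text
time: 20.8
tool_pos: [0.5144, 0.1167, 0.2668]
ee_rot: [-3.14, -0.0, 1.768]
wrist_force: [-1.5, 0.8, -1.8]
width: 0.0694
finger_force: 30.0
```

>>> step_arm(commands=[[[0,0,6,0,0,0,60],[0,0,5,0,0,0,60],[0,0,2,0,0,0,60],[0,0,0,0,0,0,60],[0,0,0,0,0,0,60]]])

```text
time: 21.42
tool_pos: [0.5147, 0.1167, 0.2548]
ee_rot: [3.141, 0.0, 1.768]
wrist_force: [0.4, -0.6, -1.7]
width: 0.0695
finger_force: 30.0
```

>>> step_arm(commands=[[[0,0,1,0,0,0,60],[0,0,1,0,0,0,60],[0,0,0,0,0,0,60],[0,0,0,0,0,0,60]]])

```text
time: 21.92
tool_pos: [0.5147, 0.1167, 0.253]
ee_rot: [3.141, 0.0, 1.768]
wrist_force: [-1.5, -0.2, 2.1]
width: 0.0699
finger_force: 30.0
```

>>> step_arm(commands=[[[0,0,0.5,0,0,0,60],[0,0,0,0,0,0,74],[0,0,0,0,0,0,80],[0,0,0,0,0,0,88],[0,0,0,0,0,0,88],[0,0,0,0,0,0,88],[0,0,-10,0,0,0,88],[0,0,-30,0,0,0,88],[0,0,-40,0,0,0,88],[0,0,-40,0,0,0,88],[0,0,-40,0,0,0,88],[0,0,0,0,0,0,88]]])

```text
time: 23.42
tool_pos: [0.5149, 0.1168, 0.4174]
ee_rot: [3.132, 0.001, 1.768]
wrist_force: [-0.0, 0.3, 0.3]
width: 0.0879
finger_force: 0.0
```

```bash
python3 w.py board_mid .057 .048 w7.png; python3 - <<'E'
from h import *
p=shot('wrist'); T=pose()
tl=lambda xy,z:(T[:3,:3].T@(ray(p,xy,z)-T[:3,3])*1e3).round(1)
q=[.514,.1177,1.7686]; Rz=R.from_euler('z',q[2]).as_matrix()
for X in([63,-103,48],[63,103,48],[67,-107,78],[67,107,78]): print(X,proj(p,Rz@(np.array(X)/1e3)+[q[0],q[1],0]).round(1))
im=p['color'].astype(int)
for c in(200,262,320): print(c,[(r,im[r,c].tolist()) for r in range(84,130,2)])
for r in (125,140): print(r,[(c,im[r,c].sum()) for c in list(range(130,180,3))+list(range(345,395,3))])
E
```

```text
23.425 [0.5149 0.1168 0.4174] [3.1319e+00 8.0000e-04 1.7681e+00] 0.08793790082194518
tip [255.4, 171.1] 0.85 [0.511  0.1184 0.057 ]
rect 0.86 [[0.4015, 0.16], [0.6014, 0.2], [0.6367, 0.0761], [0.4158, 0.0326]] centre [0.5138 0.1172]
yaw 0.19770342633315768 [np.float64(0.1281), np.float64(0.2039)]
[63, -103, 48] [362.6 112.1]
[63, 103, 48] [162.2 112. ]
[67, -107, 78] [376.8 109.2]
[67, 107, 78] [148.1 109.1]
200 [(84, [58, 39, 24]), (86, [57, 38, 21]), (88, [53, 37, 21]), (90, [56, 39, 24]), (92, [61, 42, 26]), (94, [57, 41, 22]), (96, [60, 40, 26]), (98, [54, 35, 23]), (100, [55, 38, 23]), (102, [112, 78, 47]), (104, [155, 111, 69]), (106, [152, 110, 69]), (108, [145, 104, 65]), (110, [109, 77, 46]), (112, [114, 87, 58]), (114, [200, 189, 145]), (116, [192, 183, 141]), (118, [192, 184, 142]), (120, [192, 188, 146]), (122, [191, 179, 138]), (124, [190, 167, 126]), (126, [189, 166, 126]), (128, [191, 168, 129])]
262 [(84, [56, 37, 22]), (86, [54, 36, 20]), (88, [54, 36, 20]), (90, [60, 40, 25]), (92, [58, 38, 22]), (94, [55, 36, 18]), (96, [57, 41, 25]), (98, [54, 37, 22]), (100, [53,
[... 1655 characters left out ...]
36, np.int64(516)), (139, np.int64(520)), (142, np.int64(549)), (145, np.int64(326)), (148, np.int64(355)), (151, np.int64(143)), (154, np.int64(117)), (157, np.int64(130)), (160, np.int64(120)), (163, np.int64(464)), (166, np.int64(497)), (169, np.int64(498)), (172, np.int64(501)), (175, np.int64(503)), (178, np.int64(502)), (345, np.int64(502)), (348, np.int64(502)), (351, np.int64(500)), (354, np.int64(497)), (357, np.int64(501)), (360, np.int64(358)), (363, np.int64(110)), (366, np.int64(109)), (369, np.int64(101)), (372, np.int64(89)), (375, np.int64(343)), (378, np.int64(339)), (381, np.int64(497)), (384, np.int64(486)), (387, np.int64(477)), (390, np.int64(479)), (393, np.int64(481))]
```

The board is seated: its edge row (113) and span (columns 162–362) match the 48 mm height prediction, level and centred. Next I go over the lid to its outer side.

>>> step_arm(commands=[[[0,0,-34,0,0,0,0],[0,0,-34,0,0,0,0],[0,0,0,0,0,0,0],[25,0,0,0,0,0,0],[30,0,0,0,0,0,0],[30,0,0,0,0,0,0],[30,0,0,0,0,0,0],[30,0,0,0,0,0,0],[5,0,0,0,0,0,0],[0,0,0,0,0,0,0],[0,0,0,0,0,0,0]]])

```text
time: 25.0
tool_pos: [0.4856, 0.2629, 0.4796]
ee_rot: [-3.141, 0.001, 1.767]
wrist_force: [0.4, 0.7, -0.1]
width: 0.0005
finger_force: 0.0
```

>>> step_arm(commands=[[[0,0,25,0,0,0,0],[0,0,25,0,0,0,0],[0,0,11,0,0,0,0],[0,0,0,0,0,0,0],[-10,0,0,0,0,0,0],[-10,0,0,0,0,0,0],[-10,0,0,0,0,0,0],[-10,0,0,0,0,0,0],[-10,0,0,0,0,0,0],[0,0,0,0,0,0,0]]])

```text
time: 26.25
tool_pos: [0.4952, 0.2138, 0.419]
ee_rot: [-3.141, 0.001, 1.766]
wrist_force: [-0.5, -0.2, -0.5]
width: 0.0004
finger_force: 0.0
```

```bash
python3 - <<'E'
import numpy as np
x,z=98,.419*1e3
for d in(88,78,68,58,48,38,28,19,10,3,0):
    t=np.radians(d); X=75-145*np.cos(t)+8*np.sin(t)+8; Z=78.5+145*np.sin(t)+8*np.cos(t)+199
    print(d,round(X,1),round(Z,1),'row',round(X-x,1),round(z-Z,1)); x,z=X,Z
E
```

```text
88 85.9 422.7 row -12.1 -3.7
78 60.7 421.0 row -25.3 1.7
68 36.1 414.9 row -24.6 6.1
58 12.9 404.7 row -23.2 10.2
48 -8.1 390.6 row -21.0 14.1
38 -26.3 373.1 row -18.3 17.5
28 -41.3 352.6 row -14.9 20.4
19 -51.5 332.3 row -10.2 20.4
10 -58.4 310.6 row -6.9 21.7
3 -61.4 293.1 row -3.0 17.5
0 -62.0 285.5 row -0.6 7.6
```

>>> step_arm(commands=[[[-12,0,-3.5,0,0,0,0],[-12.6,0,0.8,0,0,0,0],[-12.6,0,0.9,0,0,0,0],[-12.3,0,3,0,0,0,0],[-12.3,0,3,0,0,0,0],[-11.6,0,5.1,0,0,0,0],[-11.6,0,5.1,0,0,0,0],[-10.5,0,7,0,0,0,0],[-10.5,0,7,0,0,0,0]]])

```text
time: 27.38
tool_pos: [0.516, 0.1101, 0.3903]
ee_rot: [3.141, 0.0, 1.768]
wrist_force: [-0.3, 1.8, 0.4]
width: 0.0003
finger_force: 0.6
```

```bash
cat > lid.py <<'E'
from h import *
o=robot.get_obs(); print(o['time'],o['tool_pos'].round(4),np.round(o['ee_rot'],3),o['wrist_force'].round(1))
q=[.514,.1178,1.7686]; Rz=R.from_euler('z',q[2]).as_matrix()
print('tool in case',(Rz.T@(o['tool_pos']-[q[0],q[1],0])).round(4))
for n in('top','scene'):
    p=shot(n)
    for r in models.tip_of(p,'lid_edge')[:1]:
        th=np.radians(np.arange(-5,110)); L=[proj(p,Rz@[.075-.162*np.cos(t)+.004*np.sin(t),0,.0785+.162*np.sin(t)+.004*np.cos(t)]+[q[0],q[1],0]) for t in th]
        e=np.linalg.norm(np.array(L)-r['xy'],axis=1); i=e.argmin(); print(n,r['xy'],r['confidence'],'lid deg',i-5,'err',e[i].round(1))
E
python3 lid.py
```

```text
27.375 [0.516  0.1101 0.3903] [3.141 0.    1.768] [-0.3  1.8  0.4]
tool in case [-0.008  -0.0004  0.3903]
top [171.1, 190.6] 0.93 lid deg 47 err 0.2
scene [312.0, 185.6] 0.84 lid deg 46 err 2.1
```

The lid follows: about 47°, as planned. I continue the arc.

>>> step_arm(commands=[[[-9.2,0,8.7,0,0,0,0],[-9.2,0,8.7,0,0,0,0],[-7.5,0,10.2,0,0,0,0],[-7.5,0,10.2,0,0,0,0],[-5.1,0,10.2,0,0,0,0],[-5.1,0,10.2,0,0,0,0],[-3.5,0,10.8,0,0,0,0],[-3.5,0,10.8,0,0,0,0],[-1.5,0,8.7,0,0,0,0],[-1.5,0,8.7,0,0,0,0],[0,0,4,0,0,0,0],[0,0,3,0,0,0,0],[0,0,0,0,0,0,0]]])

```text
time: 29.2
tool_pos: [0.5262, 0.0584, 0.2864]
ee_rot: [-3.141, -0.0, 1.768]
wrist_force: [0.2, 0.2, -0.2]
width: 0.0003
finger_force: 0.0
```

```bash
python3 lid.py
```

```text
29.2 [0.5262 0.0584 0.2864] [-3.141 -0.     1.768] [ 0.2  0.2 -0.2]
tool in case [-0.0607 -0.0003  0.2864]
top [201.8, 192.3] 0.76 lid deg -5 err 1.8
scene [287.2, 205.5] 0.94 lid deg 5 err 0.7
```

Nearly shut; press lightly down until it meets the wall.

>>> step_arm(commands=[[[0,0,1,0,0,0,0],[0,0,1,0,0,0,0],[0,0,1,0,0,0,0],[0,0,0,0,0,0,0]]])

```text
time: 29.9
tool_pos: [0.5263, 0.0583, 0.2859]
ee_rot: [3.14, 0.0, 1.768]
wrist_force: [-3.3, -0.2, 9.0]
width: 0.0006
finger_force: 4.5
```

>>> step_arm(commands=[[[0,0,1.5,0,0,0,0],[0,0,0,0,0,0,0],[0,0,-10,0,0,0,0],[0,0,-30,0,0,0,0],[0,0,-40,0,0,0,0],[0,0,-40,0,0,0,0],[-30,0,0,0,0,0,0],[-40,0,0,0,0,0,0],[-40,0,0,0,0,0,0],[0,0,0,0,0,0,0],[0,0,0,0,0,0,0]]])

```text
time: 31.28
tool_pos: [0.5478, -0.0494, 0.4018]
ee_rot: [-3.141, -0.001, 1.768]
wrist_force: [-1.4, -0.5, -0.4]
width: 0.0008
finger_force: 0.0
```

```bash
python3 lid.py
```

```text
31.275 [ 0.5478 -0.0494  0.4018] [-3.141e+00 -1.000e-03  1.768e+00] [-1.4 -0.5 -0.4]
tool in case [-1.706e-01 -3.000e-04  4.018e-01]
top [205.4, 189.6] 0.64 lid deg -5 err 2.8
scene [285.9, 209.9] 0.66 lid deg -3 err 1.0
```

```bash
python3 -c "
from bench import robot
print(robot.close_job())"
```

```text
the job is handed in; nothing more can be done
None
```

The job is handed in at about 31 s of the 72 s: the holder lies on the case floor, the cover board sits level on both ledges, and the lid is pressed shut with the arm clear; closing the job returned no verdict, so success is judged from my camera and force readings, and I didn't re-check the other things on the bench.

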